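Put the pump impeller away and roll the tambour shut

ROBOT

A 6-joint arm with a two-finger parallel gripper is mounted at the origin on the work surface. World frame = base frame: x ahead of the robot, y to its left, z up, the work surface at z = 0. Lengths are in m, angles in rad, forces in N, time in s.
With the tool pointing down it reaches from about 0.3 to 0.875 m from the base axis. Payload 4.2 kg.
Tool frame: the origin (TCP) lies on the centre line of the jaws, within the pads' length; the fingertips stand 22 mm ahead of it and the grasp point (between the pads) lies 3 mm ahead of it; z points along the fingers, x is the direction in which the jaws open and shut, and the axes are right-handed (so a half turn about z gives the same grasp; the last joint's range is limited). The gripper opens to 85 mm and grips with 20 to 120 N. Pads are 22 mm wide; open, the fingers measure 114 mm over their backs; the gripper's body (76 mm by 85 mm) begins 54 mm behind the grasp point. The pads swing forward as they close: fully open they stand 13 mm farther back than shut.
Start: joints at [1.306, 0.32, 1.565, -0, 1.257, -0.02], TCP at [0.139, 0.558, 0.253] pointing down, gripper open.
Joint ranges: [-3.11, 3.11], [-0.84, 2.01], [0.21, 2.61], [-1.34, 4.49], [0.05, 2.63], [-2.56, 2.56]. Speed limits (rad/s): [2.57, 2.57, 3.14, 3.14, 3.14, 3.14].

INTERFACE

Orientations are given as a unit quaternion [w, x, y, z].
In Python, from rig import env, camera, camera_model, sign_off gives the robot as it stands. The module is installed in compiled form; this text tells all that it offers.
- The arm moves only by the tool servo_tool, never from a script. Its argument "plan" is a list of rows, each an object of numbers: "dx", "dy", "dz": the shift along the tool's x, y, z in m; "spin": the turn about the tool's z in degrees. A call has 1 to 12 rows; each row is the pose to reach, as a shift and turn from the pose commanded when the call began, along the tool's axes at that moment; what a row does not reach only later rows make up. A row lasts 1/8 s, in which the tool goes at most 62.5 mm and 10.7 degrees, less where a joint would pass 70% of its speed; a pose out of reach is approached as far as the arm can. A call with a gripper value outside its range is refused whole. "grip" is the closure, from -1 (fully open) to 1 (shut), so that 0 is half open, set as the call begins (left out, the last holds). The fingers move at their own pace and stop on an object; "squeeze" is the grip in N (left out, the last holds). Time passes only in rows, so rows that repeat a pose let the fingers close. It gives the time, the measured TCP pose, the force and the opening at its end, in the units of the state.
- env.state(): the state, without advancing time (a new reading comes with each control period).
- camera(name): name is "scene" or "side" or "wrist"; returns (picture, depth): 400x640x3 uint8, red, green, blue; 400x640 float32, m along the optical axis (not along the pixel's ray), 0 where there is no reading.
- camera_model(name): a dict with "intrinsics" (3x3 intrinsics, pixels), "D" ([k1, k2, p1, p2, k3] as OpenCV has them; the pictures are not rectified), "world_from_camera" (4x4, takes a point from camera to world coordinates). Camera axes: x right, y down, z forward; pixel columns grow to the right and rows downward; lengths in m; the calibration is good to about 2 mm. A picture is of the moment at which its call begins: read the wrist's pose just before it. camera_model takes no time and is no camera call; for the wrist camera it gives the pose at the moment of the call.
- sign_off(): hands the job in, once; it reports no verdict.
The state is a dict: "time_s": time; "qpos": joint angles; "joint_vel": joint speeds; "tau": joint torques, N m; "tool_pos": TCP position; "orientation": TCP orientation; "contact_force": force on the tool from outside, world axes, zero at the start; "wrist_torque": the same for the moment, N m; "grip_width": opening from 0.0 (shut) to 1.0 (fully open).
Only numpy, scipy, OpenCV 4.12 (cv2) and the standard library are available. Lean on these libraries where they do the work, as an engineer would, in place of code of your own. Each camera call takes 0.05 s, during which the arm holds its last target.

TASK

Put the small pump impeller (the round one with vanes and a solid hub stub) away in the open bench store: set it down flat on the store's deck, without dropping it in, and let go. Then roll the tambour door all the way down until the store is fully closed, leaving the other two parts where they lie on the bench.

Things in the scene. Friction and masses are not known exactly. Their poses are not given: they have to be found in the camera images.
- impeller: Loose black pump impeller, 0.2-0.4 kg: vane disc 76 mm across, 20 thick, with a solid round hub stub 28 mm in diameter rising from its middle to 54 mm above the underside. Lies flat on the bench, hub up. Origin: centre of the underside; z up along the hub. Grip the hub, from above.
- store: Fixed grey roll-top box, x 250 mm, y -210 to +190, 180 high. Origin on the bench under the track centre, z up. The door rolls down to the low front (+y, to the robot's left, yaw within 0.25 rad); -y half: fixed hood. Opening: between cheeks x +-115, y +45 (or less) to the sill at +172 (top z 70). Deck at z 50. The impeller clears the closing door if flat, centre at y +70 to +125, x within 60.
- tambour (a joint): Angle of the slatted door along its circular track, about the store's x axis (rad): 0 = fully down on the front sill, closed; 0.907 = fully open under the hood; found at 0.78 to 0.90. Track centre line: store y 0, z -50 mm; slat outer face at radius 220 mm, hood 230, cheeks 226. Stays where left; takes 2 to 6 N at the handle. Stops at both ends.
- handle (a point): Middle of the door's round black handle bar, 12 mm thick, 100 long, along the store's x, on end posts 45 mm off the slats at the leading edge. In the store's frame y = 265 sin(a), z = -50 + 265 cos(a) mm, with a = 0.890 minus the tambour angle (z 214 open; y 206, z 117 closed). Pinch it across from above or push it; it can turn between the fingers. Frame turns with the door, x along the bar.
- bushing: Bystander, leave it: loose black square flange 66 mm wide, 10 mm thick, with an open tube 44 mm in diameter on it, 50 mm high in all. Origin at the centre of the underside.
- ring: Bystander, leave it: loose black flat ring flange 80 mm in diameter, bore 42 mm, 14 mm thick, with six bolt holes. Origin at the centre of the underside.

How it is judged:
By the outcome, as a careful person would: the job done as asked, in the order asked, and still so for the second after the job is handed in, with the robot touching nothing.
It also fails if it takes over 64 s, if anything falls off the work surface, if the arm or the gripper's body presses on something with over 40 N, if the wrist force passes 120 N, or if a joint passes its speed limit or range.

## Working session

There is one attempt and no reset: what is moved stays moved. The work goes in short steps, Python scripts to look and compute and a tool call to move; the robot and the scene stay as the last step left them, time stands still between calls to the robot, and variables do not carry over. Pictures are saved under pics/ and viewed, and the job is handed in when it is done.

Besides the shell and the picture viewer there is one more tool, called after ">>>" in YAML: its name, and indented under it one key for each argument. servo_tool: Moves the arm, as the interface text tells. Its arguments: {"type":"object","properties":{"plan":{"type":"array"},"grip":{"type":"number"},"squeeze":{"type":"number"}},"required":["plan"]}

```bash
mkdir -p pics; python3 - <<'E'
from rig import env,camera,camera_model
import cv2,numpy as np
print(env.state())
for n in ("scene","side","wrist"):
    m=camera_model(n)
    p,d=camera(n)
    np.savez(f"pics/{n}0.npz",p=p,d=d,K=m["intrinsics"],D=m["D"],T=m["world_from_camera"])
    cv2.imwrite(f"pics/{n}0.png",p[:,:,::-1])
    print(n,np.round(m["intrinsics"],1).tolist(),np.round(m["D"],3),np.round(m["world_from_camera"],3).tolist())
E
```

```text
{'time_s': 0.0, 'qpos': array([ 1.30598653e+00,  3.20280619e-01,  1.56565957e+00, -1.43920296e-06,
        1.25742679e+00, -2.00416494e-02]), 'joint_vel': array([-0.00124574,  0.00057882,  0.0021423 , -0.00089119,  0.00082356,
       -0.0009654 ]), 'tau': array([-1.05613508e-03, -4.15521204e+01, -2.34165430e+01,  2.53527520e-05,
        8.08667857e-03,  7.87097918e-06]), 'tool_pos': array([0.13924829, 0.55743097, 0.25249627]), 'orientation': array([ 5.32470930e-04,  7.88140210e-01,  6.15495104e-01, -7.09602333e-04]), 'contact_force': array([-0.29467845, -0.31084592,  0.12959706]), 'wrist_torque': array([ 0.05682933,  0.02671049, -0.02845002]), 'grip_width': 0.9998118092395542}
scene [[501.6, 0.0, 323.5], [0.0, 501.6, 197.5], [0.0, 0.0, 1.0]] [-0.078  0.     0.     0.     0.   ] [[1.0, -0.012, 0.005, 0.483], [-0.012, -0.956, 0.293, -0.222], [0.001, -0.293, -0.956, 1.147], [0.0, 0.0, 0.0, 1.0]]
side [[498.5, 0.0, 319.3], [0.0, 498.5, 205.4], [0.0, 0.0, 1.0]] [0.032 0.    0.    0.    0.   ] [[-0.785, 0.59, -0.189, 0.678], [0.62, 0.749, -0.236, 0.341], [0.003, -0.302, -0.953, 0.92], [0.0, 0.0, 0.0, 1.0]]
wrist [[285.5, 0.0, 318.7], [0.0, 285.5, 197.7], [0.0, 0.0, 1.0]] [-0.034  0.     0.     0.     0.   ] [[0.241, 0.92, 0.309, 0.061], [0.97, -0.228, -0.079, 0.577], [-0.002, 0.319, -0.948, 0.374], [0.0, 0.0, 0.0, 1.0]]
```

View pics/scene0.png

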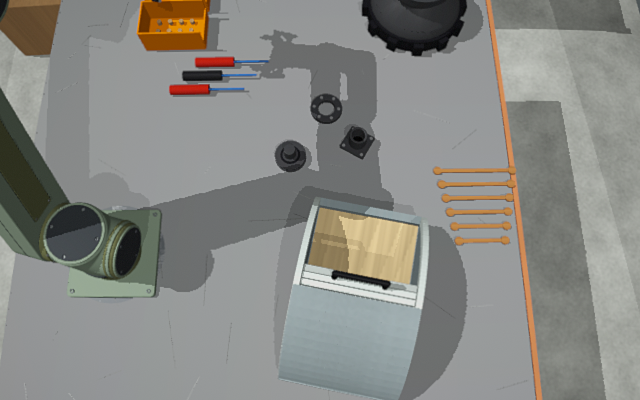

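View pics/side0.png

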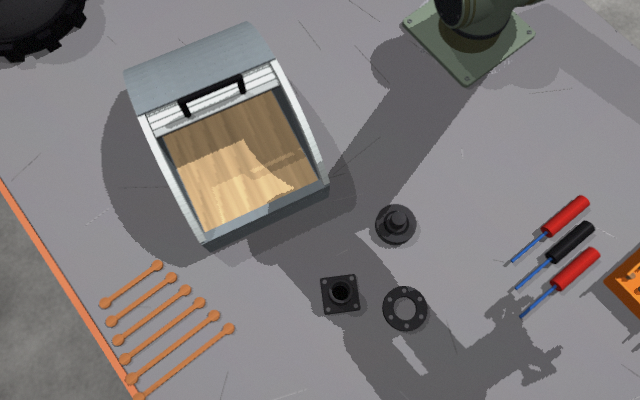

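View pics/wrist0.png

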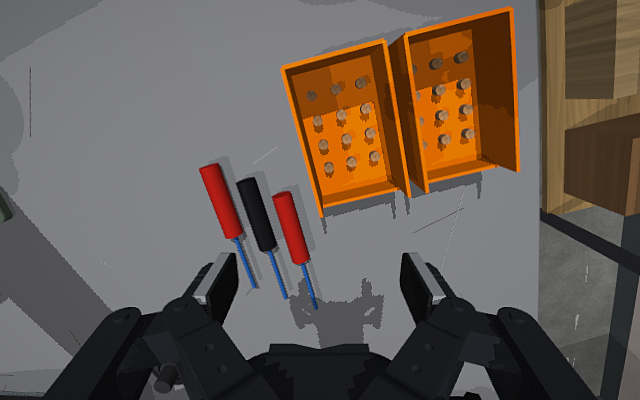

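The scene view shows the impeller at about (291,154), the bushing at (358,141), the ring at (326,108) and the handle at (360,279). The side view shows the impeller at (396,223), the store's front sill from (205,240) to (328,185) and the handle at (212,95). The wrist view shows only the screwdrivers and bins.

```bash
cat > h.py <<'E'
import numpy as np,cv2
def load(n,k=0):
    z=np.load(f"pics/{n}{k}.npz"); return {a:z[a] for a in z.files}
def ray(c,px):
    u=cv2.undistortPoints(np.array(px,float).reshape(-1,1,2),c["K"],c["D"]).reshape(-1,2)
    d=np.c_[u,np.ones(len(u))]@c["T"][:3,:3].T
    return c["T"][:3,3],d
def onplane(c,px,z):
    o,d=ray(c,px); return o+d*((z-o[2])/d[:,2:3])
def cloud(c):
    h,w=c["d"].shape; v,u=np.mgrid[:h,:w]
    o,d=ray(c,np.c_[u.ravel(),v.ravel()])
    P=o+d*c["d"].reshape(-1,1); P=P.reshape(h,w,3).copy(); P[c["d"]==0]=np.nan
    return P
def proj(c,P):
    R=c["T"][:3,:3];t=c["T"][:3,3]
    p=(np.atleast_2d(P)-t)@R
    return cv2.projectPoints(p.reshape(-1,1,3),np.zeros(3),np.zeros(3),c["K"],c["D"])[0].reshape(-1,2)
E
python3 - <<'E'
from h import *
for n,boxs in (("scene",{"imp":(265,130,318,182),"handle":(322,262,400,296)}),("side",{"imp":(365,195,425,250),"handle":(172,70,252,122)})):
    c=load(n);P=cloud(c);p=c["p"].astype(int)
    dark=(p.max(2)<62)
    for k,(x0,y0,x1,y1) in boxs.items():
        m=np.zeros(dark.shape,bool);m[y0:y1,x0:x1]=dark[y0:y1,x0:x1]
        z=P[...,2]
        print(n,k,m.sum(),"z pct",np.nanpercentile(z[m],[2,25,50,75,98]).round(3))
        if k=="imp":
            for lo,hi in ((.046,.06),(.012,.028)):
                s=P[m&(z>lo)&(z<hi)]; 
                if len(s): 
                    (a,b),r=cv2.minEnclosingCircle(s[:,:2].astype(np.float32)); print(lo,len(s),s.mean(0).round(4),"circ",a,b,r)
        else:
            s=P[m&(z>.2)]; print(len(s),s.mean(0).round(4)); r=cv2.minAreaRect(s[:,:2].astype(np.float32)); print(r)
    # wood
    hsv=cv2.cvtColor(c["p"],cv2.COLOR_RGB2HSV)
    w=(hsv[...,0]>10)&(hsv[...,0]<30)&(hsv[...,1]>60)
    w[:, :150]=0; w[:,425:]=0;w[:80]=0; w[300:]=0
    s=P[w&(abs(P[...,2]-.05)<.004)]; print(n,"deck",len(s),s.mean(0), cv2.minAreaRect(s[:,:2].astype(np.float32)))
E
```

```text
scene imp 399 z pct [0.002 0.018 0.02  0.022 0.05 ]
0.046 18 [0.4122 0.2264 0.0506] circ 0.4086710810661316 0.23443062603473663 0.014224641025066376
0.012 296 [0.4157 0.2258 0.0201] circ 0.4095867872238159 0.23251670598983765 0.03692462667822838
scene handle 354 z pct [0.192 0.217 0.219 0.221 0.223]
339 [ 0.5537 -0.0939  0.2188]
((0.5543176531791687, -0.09338511526584625), (0.012030534446239471, 0.10763292759656906), 78.00708770751953)
scene deck 5577 [0.57613275 0.00295048 0.04992967] ((0.5760146975517273, 0.0039043352007865906), (0.13438253104686737, 0.22621841728687286), 77.93840789794922)
side imp 750 z pct [0.003 0.019 0.021 0.023 0.055]
0.046 63 [0.4148 0.2357 0.0524] circ 0.4087640941143036 0.23423445224761963 0.01417096983641386
0.012 565 [0.4193 0.2314 0.021 ] circ 0.40912118554115295 0.233686164021492 0.037597984075546265
side handle 625 z pct [0.172 0.212 0.219 0.221 0.223]
510 [ 0.5561 -0.0914  0.2186]
((0.5556129217147827, -0.0914401262998581), (0.011607998982071877, 0.1091231033205986), 78.14010620117188)
side deck 11911 [ 0.56877367 -0.03870775  0.05106887] ((0.5661500096321106, -0.04158242046833038), (0.21114781498908997, 0.2262716442346573), 78.10151672363281)
```

```bash
python3 - <<'E'
from h import *
th=np.deg2rad(-11.97);ex=np.array([np.cos(th),np.sin(th)]);ey=np.array([-ex[1],ex[0]])
for n in ("scene","side"):
    P=cloud(load(n)).reshape(-1,3);P=P[np.isfinite(P[:,0])]
    u=P[:,:2]@ex;v=P[:,:2]@ey;z=P[:,2]
    h=np.array([.555,-.0924]);print(n,"handle uv",h@ex,h@ey)
    b=(abs(u-h@ex)<.16)&(v>h@ey-.4)&(v<h@ey+.3)
    m=b&(abs(z-.07)<.003); print("sill", m.sum(), np.percentile(u[m],[1,50,99]).round(4), np.percentile(v[m],[1,10,50,90,99]).round(4))
    m2=b&(abs(u-h@ex)<.09)&(z>.062)&(z<.075)&(v>h@ey+.1);print("sill mid",m2.sum(),np.percentile(v[m2],[1,50,99]).round(4))
    m=b&(abs(z-.05)<.003); print("deck", np.percentile(u[m],[1,50,99]).round(4), np.percentile(v[m],[1,50,99]).round(4))
    m=b&(z>.1); print("u range above .1", np.percentile(u[m],[.5,99.5]).round(4), "v",np.percentile(v[m],[.5,99.5]).round(4),"zmax",np.percentile(z[m&(abs(v-h@ey)>.03)],99.5))
    # circle fit on hood (v behind handle by >60mm): outer radius .23 about v0,z=-.05
    m=b&(v<h@ey-.05)&(z>.09)&(abs(u-h@ex)<.08)
    from scipy.optimize import least_squares
    r=least_squares(lambda q:np.hypot(v[m]-q[0],z[m]+.05)-.23,[h@ey-.02],loss="soft_l1",f_scale=.002);print("hood v0",r.x,m.sum(),np.abs(r.fun).mean())
E
```

```text
scene handle uv 0.5620959768730771 0.024715840732235223
sill 943 [0.4475 0.5654 0.6784] [-0.1809 -0.1785  0.1944  0.2049  0.2074]
sill mid 693 [0.1887 0.1975 0.2076]
deck [0.4494 0.5625 0.6764] [-0.1911  0.1194  0.1892]
u range above .1 [0.4374 0.6873] v [-0.1552  0.168 ] zmax 0.18011944810894895
hood v0 [0.01859588] 6102 0.0012422055959332033
side handle uv 0.5620959768730771 0.024715840732235223
sill 1361 [0.4466 0.5641 0.6782] [0.0229 0.1893 0.1977 0.2056 0.2071]
sill mid 1114 [0.1887 0.1988 0.2071]
deck [0.4489 0.5659 0.6757] [-0.0249  0.0827  0.206 ]
u range above .1 [0.4368 0.688 ] v [-0.1508  0.1798] zmax 0.18100738232731808
hood v0 [0.01459467] 3454 0.0007327836765178629
```

```bash
cat >> h.py <<'E'
from scipy.spatial.transform import Rotation as Ro
th=np.deg2rad(-12.0);EX=np.array([np.cos(th),np.sin(th),0]);EY=np.array([-EX[1],EX[0],0])
S0=.5625*EX+.0168*EY
def store(x,y,z): return S0+x*EX+y*EY+np.array([0,0,z])
def go(st,target,yaw=None):
    q=st["orientation"];R=Ro.from_quat([q[1],q[2],q[3],q[0]]).as_matrix()
    d=R.T@(np.array(target)-st["tool_pos"])
    cur=np.degrees(np.arctan2(R[1,0],R[0,0]))
    s=None if yaw is None else (cur-yaw+180)%360-180
    print("t",round(st["time_s"],2),"pos",st["tool_pos"].round(4),"dxyz",d.round(4),"yaw",round(cur,2),"spin",s,"tilt",R[:,2].round(4),"w",st["grip_width"],"q",st["qpos"].round(2))
E
python3 - <<'E'
from h import *
from rig import env
go(env.state(),[.409,.234,.12],-12)
E
```

```text
t 0.15 pos [0.1393 0.5576 0.2527] dxyz [-0.2484  0.3401  0.133 ] yaw 75.97 spin 87.97230725544193 tilt [-4.0e-04 -1.2e-03 -1.0e+00] w 0.99751797062646 q [ 1.31  0.32  1.57  0.    1.26 -0.02]
```

>>> servo_tool:
  plan:
    - {"dx":-0.02,"dy":0.03,"dz":0.01,"spin":8}
    - {"dx":-0.05,"dy":0.07,"dz":0.02,"spin":18}
    - {"dx":-0.08,"dy":0.11,"dz":0.04,"spin":28}
    - {"dx":-0.11,"dy":0.15,"dz":0.05,"spin":38}
    - {"dx":-0.14,"dy":0.19,"dz":0.06,"spin":48}
    - {"dx":-0.17,"dy":0.23,"dz":0.08,"spin":58}
    - {"dx":-0.2,"dy":0.27,"dz":0.09,"spin":68}
    - {"dx":-0.225,"dy":0.31,"dz":0.1,"spin":78}
    - {"dx":-0.24,"dy":0.33,"dz":0.12,"spin":85}
    - {"dx":-0.248,"dy":0.34,"dz":0.133,"spin":88}
    - {"dx":-0.248,"dy":0.34,"dz":0.133,"spin":88}
    - {"dx":-0.248,"dy":0.34,"dz":0.133,"spin":88}
  grip: -1

```text
time_s: 1.65
tool_pos: [0.4089, 0.2357, 0.1207]
orientation: [-0.0, 0.995, -0.104, 0.0]
contact_force: [0.3, 0.0, -0.2]
grip_width: 0.999
```

```bash
python3 - <<'E'
from h import *
from rig import env,camera,camera_model
st=env.state();go(st,[.409,.234,.046],-12)
m=camera_model("wrist");p,d=camera("wrist")
c=dict(p=p,d=d,K=m["intrinsics"],D=m["D"],T=m["world_from_camera"]);np.savez("pics/wrist1.npz",**c)
cv2.imwrite("pics/wrist1.png",p[:,:,::-1])
P=cloud(c);z=P[...,2];s=(abs(z-.054)<.004)&(np.hypot(P[...,0]-.409,P[...,1]-.234)<.025)
print(s.sum(),cv2.minEnclosingCircle(P[s][:,:2].astype(np.float32)))
E
```

```text
t 1.65 pos [0.4089 0.2357 0.1207] dxyz [0.0004 0.0017 0.0747] yaw -11.92 spin 0.07756316626040416 tilt [ 4.e-04  6.e-04 -1.e+00] w 0.9990633367369318 q [0.5  0.29 1.98 0.   0.86 0.71]
1108 ((0.4107322692871094, 0.23404593765735626), 0.014111281372606754)
```

View pics/wrist1.png

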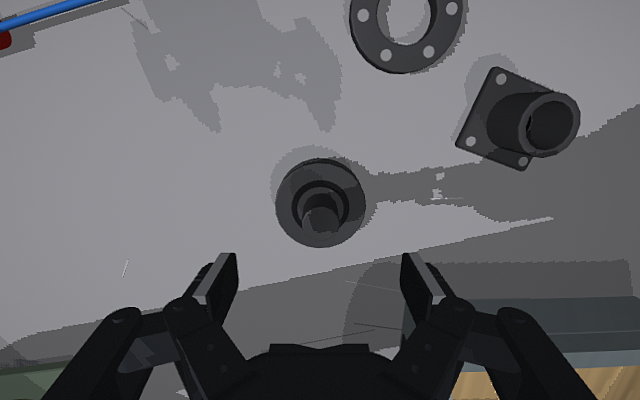

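The hub top is at (320,218), centred between the open pads at (220,280) and (420,280). The ring at (408,30) and the bushing at (530,125) are clear of the fingers, so I'll go straight down.

>>> servo_tool:
  plan:
    - {"dx":0.001,"dy":0.002,"dz":0.02}
    - {"dx":0.001,"dy":0.002,"dz":0.045}
    - {"dx":0.001,"dy":0.002,"dz":0.063}
    - {"dx":0.001,"dy":0.002,"dz":0.072}
    - {"dx":0.001,"dy":0.002,"dz":0.074}
    - {"dx":0.001,"dy":0.002,"dz":0.074}

```text
schema error: expected keys dx, dy, dz, spin
```

>>> servo_tool:
  plan:
    - {"dz":0}
    - {"dz":0}
    - {"dz":0}
    - {"dz":0}
    - {"dz":0}
    - {"dz":0}
    - {"dz":0}
    - {"dz":0}
  grip: 1
  squeeze: 50

```text
schema error: expected keys dx, dy, dz, spin
```

>>> servo_tool:
  plan:
    - {"dx":0.001,"dy":0.002,"dz":0.02,"spin":0}
    - {"dx":0.001,"dy":0.002,"dz":0.045,"spin":0}
    - {"dx":0.001,"dy":0.002,"dz":0.063,"spin":0}
    - {"dx":0.001,"dy":0.002,"dz":0.072,"spin":0}
    - {"dx":0.001,"dy":0.002,"dz":0.074,"spin":0}
    - {"dx":0.001,"dy":0.002,"dz":0.074,"spin":0}

```text
time_s: 2.45
tool_pos: [0.41, 0.2331, 0.0469]
orientation: [-0.0, 0.995, -0.104, 0.001]
contact_force: [0.4, -0.3, -0.1]
grip_width: 1.002
```

>>> servo_tool:
  plan:
    - {"dx":0,"dy":0,"dz":0,"spin":0}
    - {"dx":0,"dy":0,"dz":0,"spin":0}
    - {"dx":0,"dy":0,"dz":0,"spin":0}
    - {"dx":0,"dy":0,"dz":0,"spin":0}
    - {"dx":0,"dy":0,"dz":0,"spin":0}
    - {"dx":0,"dy":0,"dz":0,"spin":0}
    - {"dx":0,"dy":0,"dz":0,"spin":0}
    - {"dx":0,"dy":0,"dz":0,"spin":0}
  grip: 1
  squeeze: 50

```text
time_s: 3.45
tool_pos: [0.4097, 0.2328, 0.0467]
orientation: [-0.0, 0.994, -0.105, 0.0]
contact_force: [-0.6, -0.2, 5.9]
grip_width: 0.311
```

```bash
python3 - <<'E'
from h import *
from rig import env
go(env.state(),store(0,.102,.20),-12)
E
```

```text
t 3.45 pos [0.4097 0.2328 0.0467] dxyz [ 0.2103  0.1939 -0.1533] yaw -12.04 spin -0.035234509187176855 tilt [ 2.e-04  3.e-04 -1.e+00] w 0.31093743616835817 q [0.49 0.4  2.07 0.   0.67 0.7 ]
```

>>> servo_tool:
  plan:
    - {"dx":0,"dy":0,"dz":-0.015,"spin":0}
    - {"dx":0,"dy":0,"dz":-0.05,"spin":0}
    - {"dx":0,"dy":0,"dz":-0.095,"spin":0}
    - {"dx":0.01,"dy":0.01,"dz":-0.135,"spin":0}
    - {"dx":0.03,"dy":0.03,"dz":-0.153,"spin":0}
    - {"dx":0.06,"dy":0.056,"dz":-0.153,"spin":0}
    - {"dx":0.09,"dy":0.083,"dz":-0.153,"spin":0}
    - {"dx":0.12,"dy":0.11,"dz":-0.153,"spin":0}
    - {"dx":0.15,"dy":0.138,"dz":-0.153,"spin":0}
    - {"dx":0.18,"dy":0.166,"dz":-0.153,"spin":0}
    - {"dx":0.2,"dy":0.185,"dz":-0.153,"spin":0}
    - {"dx":0.21,"dy":0.194,"dz":-0.153,"spin":0}

```text
time_s: 4.95
tool_pos: [0.5748, -0.002, 0.1982]
orientation: [0.0, 0.994, -0.106, -0.001]
contact_force: [-0.4, 0.1, -2.4]
grip_width: 0.312
```

```bash
python3 - <<'E'
from h import *
from rig import env,camera
st=env.state();go(st,store(0,.102,.0975),-12);print(st["contact_force"])
p,d=camera("side");cv2.imwrite("pics/side2.png",p[:,:,::-1])
p,d=camera("wrist");cv2.imwrite("pics/wrist2.png",p[:,:,::-1])
E
```

```text
t 4.95 pos [ 0.5748 -0.002   0.1982] dxyz [ 0.     -0.0012  0.1007] yaw -12.11 spin -0.11339306635028379 tilt [-1.8e-03  1.0e-04 -1.0e+00] w 0.3119754181739845 q [-0.02  0.36  1.65  0.    1.13  0.19]
[-0.3821526   0.06655754 -2.35085267]
```

View pics/side2.png

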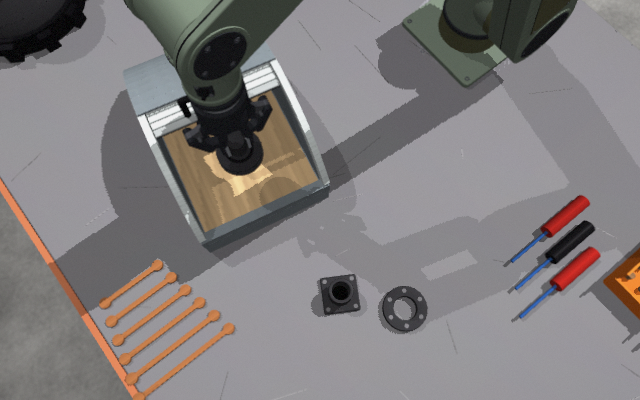

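View pics/wrist2.png

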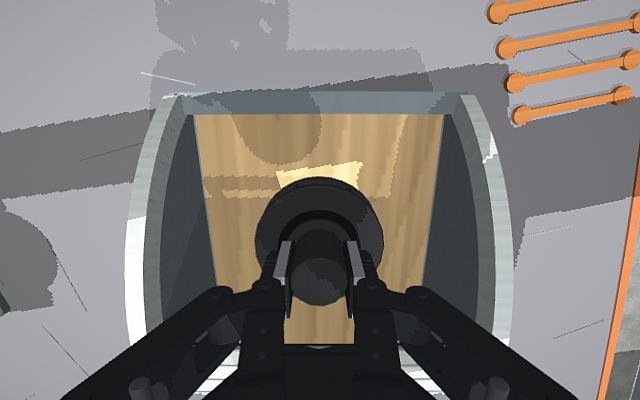

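The impeller is held upright, with the hub at (318,275) in the wrist view, between the cheeks over the deck. The bushing and ring are undisturbed.

>>> servo_tool:
  plan:
    - {"dx":0,"dy":-0.005,"dz":0.01,"spin":0}
    - {"dx":0,"dy":-0.008,"dz":0.03,"spin":0}
    - {"dx":0,"dy":-0.008,"dz":0.05,"spin":0}
    - {"dx":0,"dy":-0.008,"dz":0.07,"spin":0}
    - {"dx":0,"dy":-0.008,"dz":0.085,"spin":0}
    - {"dx":0,"dy":-0.008,"dz":0.093,"spin":0}
    - {"dx":0,"dy":-0.008,"dz":0.095,"spin":0}
    - {"dx":0,"dy":-0.008,"dz":0.097,"spin":0}
    - {"dx":0,"dy":-0.008,"dz":0.098,"spin":0}
    - {"dx":0,"dy":-0.008,"dz":0.099,"spin":0}
    - {"dx":0,"dy":-0.008,"dz":0.099,"spin":0}

```text
time_s: 6.42
tool_pos: [0.5764, 0.007, 0.1004]
orientation: [-0.0, 0.994, -0.105, 0.0]
contact_force: [0.1, -0.4, -1.4]
grip_width: 0.312
```

>>> servo_tool:
  plan:
    - {"dx":0,"dy":0,"dz":0.001,"spin":0}
    - {"dx":0,"dy":0,"dz":0.002,"spin":0}
    - {"dx":0,"dy":0,"dz":0.002,"spin":0}
    - {"dx":0,"dy":0,"dz":0.003,"spin":0}
    - {"dx":0,"dy":0,"dz":0.003,"spin":0}
    - {"dx":0,"dy":0,"dz":0.003,"spin":0}

```text
time_s: 7.18
tool_pos: [0.5763, 0.007, 0.0973]
orientation: [-0.0, 0.995, -0.105, 0.0]
contact_force: [-1.1, -0.3, -2.9]
grip_width: 0.309
```

>>> servo_tool:
  plan:
    - {"dx":0,"dy":0,"dz":0.0005,"spin":0}
    - {"dx":0,"dy":0,"dz":0.0005,"spin":0}
    - {"dx":0,"dy":0,"dz":0.001,"spin":0}
    - {"dx":0,"dy":0,"dz":0.001,"spin":0}
    - {"dx":0,"dy":0,"dz":0.001,"spin":0}

```text
time_s: 7.8
tool_pos: [0.5764, 0.007, 0.0968]
orientation: [-0.0, 0.994, -0.105, 0.0]
contact_force: [-1.5, -0.9, 3.3]
grip_width: 0.314
```

The force has gone from -2.9 to +3.3 N at the expected height, so the impeller is on the deck. Opening the jaws now.

>>> servo_tool:
  plan:
    - {"dx":0,"dy":0,"dz":0.0005,"spin":0}
    - {"dx":0,"dy":0,"dz":0.0005,"spin":0}

```text
time_s: 8.05
tool_pos: [0.5764, 0.007, 0.0967]
orientation: [-0.0, 0.994, -0.105, 0.0]
contact_force: [-2.9, 0.2, 7.6]
grip_width: 0.312
```

>>> servo_tool:
  plan:
    - {"dx":0,"dy":0,"dz":0,"spin":0}
    - {"dx":0,"dy":0,"dz":0,"spin":0}
    - {"dx":0,"dy":0,"dz":0,"spin":0}
    - {"dx":0,"dy":0,"dz":0,"spin":0}
    - {"dx":0,"dy":0,"dz":0,"spin":0}
    - {"dx":0,"dy":0,"dz":0,"spin":0}
  grip: -0.6

```text
time_s: 8.8
tool_pos: [0.5763, 0.007, 0.0957]
orientation: [-0.0, 0.994, -0.105, -0.0]
contact_force: [-0.4, 0.4, -1.1]
grip_width: 0.796
```

>>> servo_tool:
  plan:
    - {"dx":0,"dy":0,"dz":-0.01,"spin":0}
    - {"dx":0,"dy":0,"dz":-0.03,"spin":0}
    - {"dx":0,"dy":0,"dz":-0.07,"spin":0}
    - {"dx":0,"dy":0,"dz":-0.12,"spin":0}
    - {"dx":0,"dy":0,"dz":-0.165,"spin":0}
    - {"dx":0,"dy":0,"dz":-0.185,"spin":0}
    - {"dx":0,"dy":0,"dz":-0.19,"spin":0}
    - {"dx":0,"dy":0,"dz":-0.19,"spin":0}

```text
time_s: 9.8
tool_pos: [0.576, 0.007, 0.2855]
orientation: [-0.0, 0.994, -0.105, -0.0]
contact_force: [0.0, 0.2, -0.4]
grip_width: 0.801
```

```bash
python3 - <<'E'
from h import *
from rig import env,camera,camera_model
st=env.state()
go(st,store(0,.008,.285),78)
m=camera_model("wrist");p,d=camera("wrist")
c=dict(p=p,d=d,K=m["intrinsics"],D=m["D"],T=m["world_from_camera"]);np.savez("pics/wrist3.npz",**c)
cv2.imwrite("pics/wrist3.png",p[:,:,::-1])
P=cloud(c)
Q=np.stack([(P-S0)@EX,(P-S0)@EY,P[...,2]],-1)
dark=p.max(2)<80
ok=dark&(abs(Q[...,0])<.1)&(Q[...,1]>.05)&(Q[...,1]<.17)
for lo,hi in((.10,.11),(.064,.076)):
    s=Q[ok&(Q[...,2]>lo)&(Q[...,2]<hi)]
    if len(s)>5: print(lo,len(s),cv2.minEnclosingCircle(s[:,:2].astype(np.float32)),np.median(s[:,2]))
E
```

```text
t 9.8 pos [0.576  0.007  0.2855] dxyz [0.0006 0.1018 0.0005] yaw -12.03 spin -90.0278293959317 tilt [-6.e-04  1.e-04 -1.e+00] w 0.8013118701485649 q [-0.01  0.3   1.51  0.    1.33  0.2 ]
0.1 486 ((0.0007167329895310104, 0.11148034781217575), 0.01413609366863966) 0.10471971286168236
0.064 2368 ((0.0013171819737181067, 0.11163868755102158), 0.03790924698114395) 0.07090820426646485
```

View pics/wrist3.png

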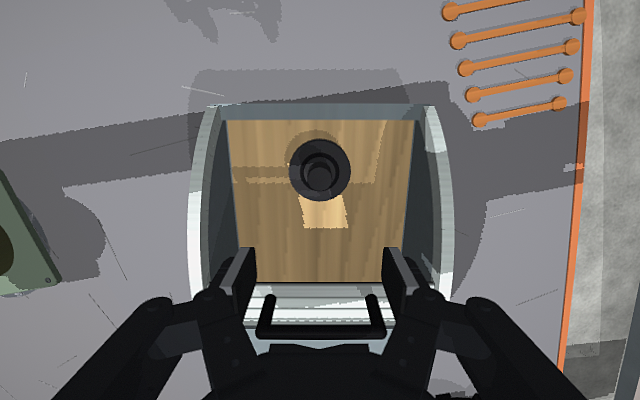

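The impeller sits flat on the deck at (320,172), which is store (1, 112) mm with the hub top at z 104. The handle is at (320,330). Next I'll spin a quarter turn over the handle, keeping the camera on the side away from the robot.

>>> servo_tool:
  plan:
    - {"dx":0,"dy":0.005,"dz":0,"spin":5}
    - {"dx":0,"dy":0.015,"dz":0,"spin":15}
    - {"dx":0,"dy":0.025,"dz":0,"spin":25}
    - {"dx":0,"dy":0.035,"dz":0,"spin":35}
    - {"dx":0,"dy":0.046,"dz":0,"spin":45}
    - {"dx":0,"dy":0.057,"dz":0,"spin":55}
    - {"dx":0,"dy":0.068,"dz":0,"spin":65}
    - {"dx":0,"dy":0.08,"dz":0,"spin":75}
    - {"dx":0,"dy":0.092,"dz":0,"spin":83}
    - {"dx":0.001,"dy":0.102,"dz":0,"spin":89}
    - {"dx":0.001,"dy":0.102,"dz":0,"spin":90}
    - {"dx":0.001,"dy":0.102,"dz":0,"spin":90}

```text
time_s: 11.35
tool_pos: [0.5558, -0.0926, 0.285]
orientation: [-0.0, -0.63, 0.777, 0.001]
contact_force: [0.3, 0.2, 0.4]
grip_width: 0.801
```

```bash
python3 - <<'E'
from h import *
from rig import env,camera,camera_model
st=env.state()
go(st,store(0,.008,.218),-102)
m=camera_model("wrist");p,d=camera("wrist")
c=dict(p=p,d=d,K=m["intrinsics"],D=m["D"],T=m["world_from_camera"])
cv2.imwrite("pics/wrist4.png",p[:,:,::-1])
P=cloud(c)
Q=np.stack([(P-S0)@EX,(P-S0)@EY,P[...,2]],-1)
s=Q[(p.max(2)<80)&(abs(Q[...,0])<.045)&(abs(Q[...,1])<.06)&(Q[...,2]>.205)&(Q[...,2]<.225)]
print(len(s),np.percentile(s,[2,50,98],axis=0).round(4).tolist())
E
```

```text
t 11.35 pos [ 0.5558 -0.0926  0.285 ] dxyz [0.0002 0.0003 0.067 ] yaw -101.95 spin 0.046503437086443 tilt [-1.5e-03  7.0e-04 -1.0e+00] w 0.8005480948728798 q [-0.19  0.28  1.54  0.    1.32  1.59]
1888 [[-0.0424, 0.0016, 0.217], [0.0053, 0.0073, 0.2207], [0.0436, 0.0129, 0.2224]]
```

View pics/wrist4.png

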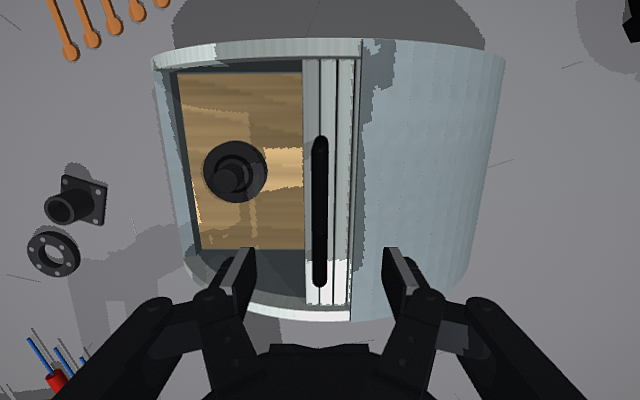

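The bar runs down column 320 from row 137 to 287, midway between the pads, which confirms store y of about 7 mm (a ≈ 0.028).

>>> servo_tool:
  plan:
    - {"dx":0,"dy":0,"dz":0.015,"spin":0}
    - {"dx":0,"dy":0,"dz":0.035,"spin":0}
    - {"dx":0,"dy":0,"dz":0.053,"spin":0}
    - {"dx":0,"dy":0,"dz":0.064,"spin":0}
    - {"dx":0,"dy":0,"dz":0.067,"spin":0}
    - {"dx":0,"dy":0,"dz":0.067,"spin":0}

```text
time_s: 12.15
tool_pos: [0.5562, -0.0929, 0.2189]
orientation: [0.0, -0.629, 0.777, -0.0]
contact_force: [0.6, 0.3, -0.8]
grip_width: 0.8
```

>>> servo_tool:
  plan:
    - {"dx":0,"dy":0,"dz":0,"spin":0}
    - {"dx":0,"dy":0,"dz":0,"spin":0}
    - {"dx":0,"dy":0,"dz":0,"spin":0}
    - {"dx":0,"dy":0,"dz":0,"spin":0}
    - {"dx":0,"dy":0,"dz":0,"spin":0}
    - {"dx":0,"dy":0,"dz":0,"spin":0}
    - {"dx":0,"dy":0,"dz":0,"spin":0}
    - {"dx":0,"dy":0,"dz":0,"spin":0}
    - {"dx":0,"dy":0,"dz":0,"spin":0}
  grip: 1
  squeeze: 25

```text
time_s: 13.28
tool_pos: [0.5561, -0.093, 0.2191]
orientation: [0.0, -0.629, 0.777, -0.0]
contact_force: [-0.9, 0.0, 4.9]
grip_width: 0.124
```

```bash
python3 - <<'E'
from h import *
from rig import env
st=env.state();go(st,store(0,.206,.120),-102);print(st["contact_force"])
y0=(st["tool_pos"]-S0)@EY;print("y",y0)
a0=np.arcsin(y0/.265);
for a in np.linspace(a0,.89,25): print(round(a,3),"dx",round(-(.265*np.sin(a)-y0),4),"dz",round(-.265*(np.cos(a)-np.cos(a0)),4))
E
```

```text
t 13.28 pos [ 0.5561 -0.093   0.2191] dxyz [-0.1982  0.001   0.0991] yaw -102.03 spin -0.025725735989283294 tilt [ 5.e-04 -2.e-04 -1.e+00] w 0.12395690428603254 q [-0.19  0.33  1.65 -0.    1.17  1.59]
[-0.92839604  0.02879938  4.91636329]
y 0.007819562746620528
0.03 dx -0.0 dz -0.0
0.065 dx -0.0095 dz 0.0005
0.101 dx -0.019 dz 0.0012
0.137 dx -0.0284 dz 0.0024
0.173 dx -0.0378 dz 0.0038
0.209 dx -0.0471 dz 0.0056
0.245 dx -0.0564 dz 0.0078
0.28 dx -0.0655 dz 0.0102
0.316 dx -0.0746 dz 0.013
0.352 dx -0.0836 dz 0.0162
0.388 dx -0.0925 dz 0.0196
0.424 dx -0.1012 dz 0.0233
0.46 dx -0.1098 dz 0.0274
0.496 dx -0.1182 dz 0.0318
0.531 dx -0.1265 dz 0.0364
0.567 dx -0.1346 dz 0.0414
0.603 dx -0.1425 dz 0.0466
0.639 dx -0.1502 dz 0.0522
0.675 dx -0.1578 dz 0.058
0.711 dx -0.1651 dz 0.064
0.747 dx -0.1722 dz 0.0704
0.782 dx -0.179 dz 0.0769
0.818 dx -0.1856 dz 0.0838
0.854 dx -0.192 dz 0.0908
0.89 dx -0.1981 dz 0.0981
```

>>> servo_tool:
  plan:
    - {"dx":-0.0095,"dy":0,"dz":0.0005,"spin":0}
    - {"dx":-0.019,"dy":0,"dz":0.001,"spin":0}
    - {"dx":-0.028,"dy":0,"dz":0.002,"spin":0}
    - {"dx":-0.038,"dy":0,"dz":0.004,"spin":0}
    - {"dx":-0.047,"dy":0,"dz":0.0055,"spin":0}
    - {"dx":-0.056,"dy":0,"dz":0.008,"spin":0}
    - {"dx":-0.0655,"dy":0,"dz":0.01,"spin":0}
    - {"dx":-0.0745,"dy":0,"dz":0.013,"spin":0}
    - {"dx":-0.0835,"dy":0,"dz":0.016,"spin":0}
    - {"dx":-0.0925,"dy":0,"dz":0.0195,"spin":0}
    - {"dx":-0.101,"dy":0,"dz":0.0235,"spin":0}
    - {"dx":-0.101,"dy":0,"dz":0.0235,"spin":0}

```text
time_s: 14.78
tool_pos: [0.5775, 0.0076, 0.1947]
orientation: [0.001, -0.629, 0.777, 0.001]
contact_force: [2.1, 3.1, 1.9]
grip_width: 0.127
```

```bash
python3 - <<'E'
from h import *
from rig import env,camera
st=env.state();go(st,store(0,.206,.120),-102);print(st["contact_force"])
p,d=camera("side");cv2.imwrite("pics/side5.png",p[:,:,::-1])
E
```

```text
t 14.78 pos [0.5775 0.0076 0.1947] dxyz [-0.0951  0.0009  0.075 ] yaw -102.01 spin -0.011522314624130559 tilt [ 6.0e-04  2.7e-03 -1.0e+00] w 0.12717071173774716 q [-0.01  0.37  1.65  0.    1.13  1.77]
[2.05024595 3.06888373 1.8503455 ]
```

View pics/side5.png

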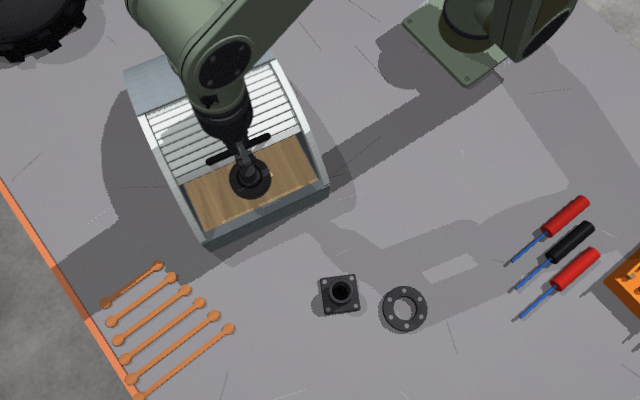

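The door follows the handle: the bar is now at (240,150) with slats showing behind it, and the impeller is untouched in front. Continuing the arc.

>>> servo_tool:
  plan:
    - {"dx":-0.0085,"dy":0,"dz":0.004,"spin":0}
    - {"dx":-0.017,"dy":0,"dz":0.0085,"spin":0}
    - {"dx":-0.0255,"dy":0,"dz":0.013,"spin":0}
    - {"dx":-0.0335,"dy":0,"dz":0.018,"spin":0}
    - {"dx":-0.0415,"dy":0,"dz":0.0235,"spin":0}
    - {"dx":-0.049,"dy":0,"dz":0.029,"spin":0}
    - {"dx":-0.0565,"dy":0,"dz":0.0345,"spin":0}
    - {"dx":-0.064,"dy":0,"dz":0.0405,"spin":0}
    - {"dx":-0.071,"dy":0,"dz":0.047,"spin":0}
    - {"dx":-0.078,"dy":0,"dz":0.0535,"spin":0}
    - {"dx":-0.0845,"dy":0,"dz":0.0605,"spin":0}
    - {"dx":-0.0845,"dy":0,"dz":0.0605,"spin":0}

```text
time_s: 16.32
tool_pos: [0.5948, 0.0897, 0.1337]
orientation: [0.0, -0.629, 0.777, 0.001]
contact_force: [3.6, 1.3, -3.0]
grip_width: 0.127
```

>>> servo_tool:
  plan:
    - {"dx":-0.003,"dy":0,"dz":0.0035,"spin":0}
    - {"dx":-0.006,"dy":0,"dz":0.007,"spin":0}
    - {"dx":-0.009,"dy":0,"dz":0.0105,"spin":0}
    - {"dx":-0.0125,"dy":0,"dz":0.0145,"spin":0}
    - {"dx":-0.0135,"dy":0,"dz":0.016,"spin":0}
    - {"dx":-0.014,"dy":0,"dz":0.017,"spin":0}
    - {"dx":-0.014,"dy":0,"dz":0.017,"spin":0}

```text
time_s: 17.2
tool_pos: [0.5975, 0.1017, 0.119]
orientation: [-0.0, -0.629, 0.777, -0.0]
contact_force: [-2.9, -2.8, 11.0]
grip_width: 0.127
```

```bash
python3 - <<'E'
from h import *
from rig import env,camera
st=env.state();go(st,store(0,.206,.120),-102);print(st["contact_force"])
p,d=camera("side");cv2.imwrite("pics/side6.png",p[:,:,::-1])
E
```

```text
t 17.2 pos [0.5975 0.1017 0.119 ] dxyz [ 0.0009  0.0008 -0.001 ] yaw -102.01 spin -0.012628036542366772 tilt [ 2.e-04 -8.e-04 -1.e+00] w 0.12736886669439315 q [ 0.15  0.48  1.68 -0.    0.99  1.93]
[-2.92524386 -2.84721972 11.03035026]
```

View pics/side6.png

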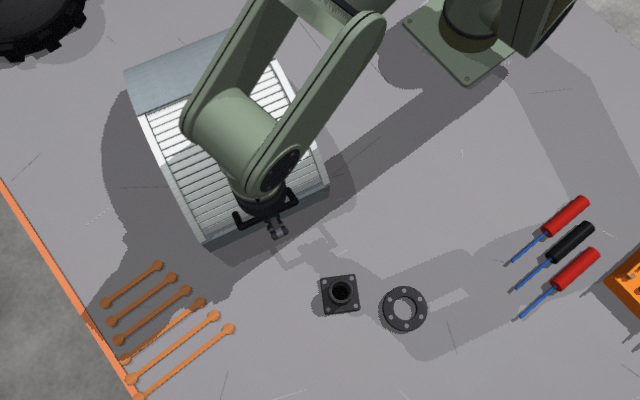

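The door is down and the stop is felt (11 N up). One small extra push along the tangent, then I'll open moderately and leave upward.

>>> servo_tool:
  plan:
    - {"dx":-0.0005,"dy":0,"dz":0.001,"spin":0}
    - {"dx":-0.001,"dy":0,"dz":0.0015,"spin":0}
    - {"dx":-0.001,"dy":0,"dz":0.0015,"spin":0}

```text
time_s: 17.62
tool_pos: [0.5975, 0.1018, 0.119]
orientation: [-0.001, -0.629, 0.777, -0.001]
contact_force: [-4.4, -5.2, 19.0]
grip_width: 0.129
```

>>> servo_tool:
  plan:
    - {"dx":-0.001,"dy":0,"dz":0.0015,"spin":0}
    - {"dx":-0.001,"dy":0,"dz":0.0015,"spin":0}
    - {"dx":-0.001,"dy":0,"dz":0.0015,"spin":0}
    - {"dx":-0.001,"dy":0,"dz":0.0015,"spin":0}
  grip: 0.2

```text
time_s: 18.12
tool_pos: [0.5978, 0.1043, 0.1143]
orientation: [-0.0, -0.629, 0.777, 0.0]
contact_force: [0.8, -0.5, -0.5]
grip_width: 0.403
```

```bash
python3 - <<'E'
from rig import env
st=env.state();print(st["tool_pos"],st["contact_force"],st["grip_width"])
E
```

```text
[0.59782279 0.10427897 0.1142941 ] [ 0.81662083 -0.47771309 -0.46499271] 0.4027838524748818
```

>>> servo_tool:
  plan:
    - {"dx":0.001,"dy":0,"dz":-0.008,"spin":0}
    - {"dx":0.001,"dy":0,"dz":-0.03,"spin":0}
    - {"dx":0.001,"dy":0,"dz":-0.07,"spin":0}
    - {"dx":0.001,"dy":0,"dz":-0.11,"spin":0}
    - {"dx":0,"dy":0,"dz":-0.14,"spin":0}
    - {"dx":-0.05,"dy":0,"dz":-0.16,"spin":0}
    - {"dx":-0.1,"dy":-0.02,"dz":-0.17,"spin":0}
    - {"dx":-0.15,"dy":-0.06,"dz":-0.17,"spin":0}
    - {"dx":-0.18,"dy":-0.1,"dz":-0.17,"spin":0}
    - {"dx":-0.2,"dy":-0.13,"dz":-0.17,"spin":0}
    - {"dx":-0.2,"dy":-0.14,"dz":-0.17,"spin":0}
    - {"dx":-0.2,"dy":-0.14,"dz":-0.17,"spin":0}

```text
time_s: 19.62
tool_pos: [0.7771, 0.2704, 0.284]
orientation: [-0.0, -0.629, 0.777, 0.0]
contact_force: [-0.2, -0.4, -0.8]
grip_width: 0.398
```

```bash
python3 - <<'E'
from h import *
from rig import env,camera,camera_model
print(env.state()["contact_force"],env.state()["time_s"])
ims=[]
for n in("scene","side"):
    m=camera_model(n);p,d=camera(n);c=dict(p=p,d=d,K=m["intrinsics"],D=m["D"],T=m["world_from_camera"])
    ims.append(p);P=cloud(c);Q=np.stack([(P-S0)@EX,(P-S0)@EY,P[...,2]],-1)
    s=Q[(p.max(2)<80)&(abs(Q[...,0])<.045)&(abs(Q[...,1]-.206)<.03)&(abs(Q[...,2]-.117)<.02)]
    print(n,len(s),np.percentile(s,[2,50,98],axis=0).round(4).tolist() if len(s) else "")
    cv2.imwrite(f"pics/{n}7.png",p[:,:,::-1])
E
```

```text
[-0.24510796 -0.37978642 -0.7508959 ] 19.625
scene 242 [[-0.0442, 0.1947, 0.108], [-0.0003, 0.2049, 0.1205], [0.044, 0.2116, 0.1249]]
side 145 [[0.013, 0.1854, 0.1048], [0.0301, 0.2076, 0.1218], [0.0447, 0.212, 0.1245]]
```

View pics/side7.png

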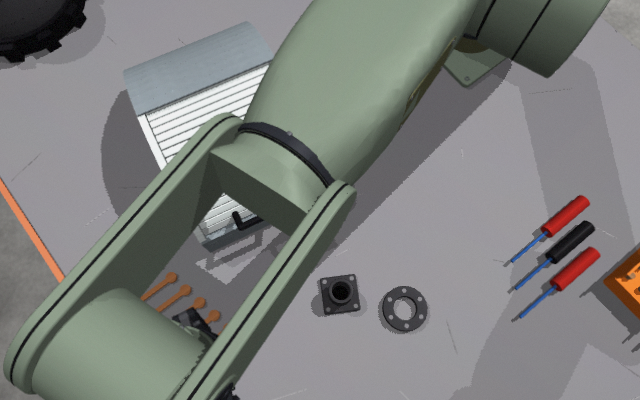

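View pics/scene7.png

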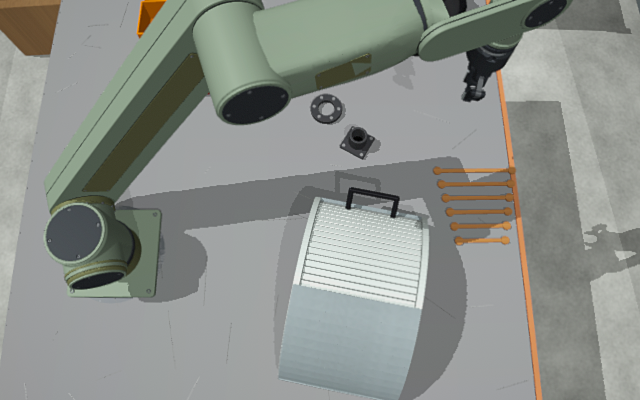

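The bar now spans (350,190) to (395,198) in the scene view, with slats covering the whole opening. It measures at store y ≈ 205 mm and z ≈ 117 mm, the closed position. The bushing and ring are where they were, and the arm is clear.

```bash
python3 -c "
from rig import sign_off
print(sign_off())"
```

```text
the job is handed in; nothing more can be done
None
```

The impeller is in the store and the tambour door is fully closed. I handed the job in at about 20 s of the 64 s allowed.

- **Impeller:** I gripped it by the hub and lowered it onto the deck until I felt contact, then let go. Before closing the door, the wrist camera showed it flat at store x 1, y 112 mm, with the hub top at z 104–105. That is inside the zone that clears the door.
- **Door:** I pinched the handle bar and rolled the door along its track until it hit the end stop, pushing up to about 20 N there. With the arm away, the bar measured at about y 205, z 117–118 mm. That matches the closed position (206, 117) to within the camera's 2 mm or so.
- **Bushing and ring:** both look unmoved in the last pictures. I judged that by eye and did not measure it.
- **Arm at hand-in:** clear of everything, with the measured force under 1 N.

No check failed or disagreed. One early move call was refused because some keys were missing; nothing moved, and I resent it. In the last side view the arm hid part of the door, so the final closed check rests mostly on the scene camera.

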